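# Rake a dropped washer out from under the tool rack

### The arm

A 7-joint arm with a two-finger parallel gripper is mounted at the origin on the work surface. World frame = base frame: x ahead of the robot, y to its left, z up, the work surface at z = 0. Lengths are in m, angles in rad, forces in N, time in s.
With the tool pointing down it reaches from about 0.4 to 0.85 m from the base axis. Payload 10.4 kg.
Tool frame: the origin (TCP) lies on the centre line of the jaws, within the pads' length; the fingertips stand r.finger_overhang ahead of it and the grasp point (between the pads) lies 5 mm behind it (r.finger_overhang is the distance from the TCP to the fingertips, in m); z points along the fingers, y is the line along which they close (so a half turn about z gives the same grasp; the last joint's range is limited). The gripper opens to 87 mm and grips with 3 to 60 N. Pads are 19 mm wide; open, the fingers measure 117 mm over their backs; the gripper's body (75 mm by 190 mm) begins 51 mm behind the grasp point.
Start: joints at [-1.183, 0.332, -0.065, 1.46, 0.022, 1.35, -0.088], TCP at [0.25, 0.573, 0.199] pointing down, gripper open.
Joint ranges: [-2.6, 2.6], [-0.5, 2.12], [-1.47, 1.34], [0.16, 2.42], [-1.27, 4.41], [0.06, 2.06], [-2.6, 2.6]. Speed limits (rad/s): [2.22, 2.22, 2.79, 2.79, 3.14, 3.14, 3.14].

### API

Orientations are given as a unit quaternion [x, y, z, w].
In Python, from bench import read_state, viewer, r gives the robot as it stands.
- The arm moves only by the tool carry_out, never from a script. Its argument "moves" is a list of rows, each a list of 6 numbers: the shift along the tool's x, y, z in units of 40 mm (1.0 is 40 mm), then the turn, a rotation vector about the tool's x, y, z in units of 8 degrees (1.0 is 8 degrees). A call has 1 to 20 rows; each row shifts and turns the commanded pose from where the row before left it, along the tool's axes as they then stand; what a row does not reach is not made up. A row lasts 1/8 s, in which the tool goes at most 62.5 mm and 10.7 degrees, less where a joint would pass 70% of its speed; a pose out of reach is approached as far as the arm can. A call is refused whole if a number of a shift passes 1 or a number of a turn 1, either way. A call with a gripper value outside its range is refused whole. "fingers" is the finger opening in mm, from 0 to 87, set as the call begins (left out, the last holds). The fingers move at their own pace and stop on an object; "force" is the grip in N (left out, the last holds). Time passes only in rows, so rows that do not move let the fingers close. It gives the time, the measured TCP pose, the force, the opening and the grip force at its end, in the units of the state.
- read_state(): the state, without advancing time (a new reading comes with each control period).
- viewer.camera(name): name is "scene" or "top"; returns a dict with "pixels" (480x640x3 uint8, red, green, blue), "range_z" (480x640 float32, m along the optical axis (not along the pixel's ray), 0 where there is no reading), "fx", "fy", "cx", "cy" (pixels), "xyz" and "orientation" of the camera in the world. Camera axes: x right, y down, z forward; pixel columns grow to the right and rows downward; lengths in m; the calibration is good to about 2 mm. A picture is of the moment at which its call begins.
- r.close_job(): hands the job in; it is judged then, once.
The state is a dict: "time": time; "joint_positions": joint angles; "joint_vel": joint speeds; "joint_torque": joint torques, N m; "ee_pos": TCP position; "eef_rot": TCP orientation; "ft_force": force on the tool from outside, world axes, zero at the start; "torque": the same for the moment, N m; "width": finger opening in m; "grip_force": force on a finger pad.
Only numpy, scipy, OpenCV 4.12 (cv2) and the standard library are available. Lean on these libraries where they do the work, as an engineer would, in place of code of your own. Each camera call takes 0.05 s, during which the arm holds its last target. There are 200 camera calls.

### The job

A bronze washer has rolled in under the low tool rack, somewhere in the drip pan that is pushed in beneath it. Feel for it gently with the flat swarf rake, draw it out, lay the rake back down on the bench clear of the rack and the tin, and put the washer in the parts tin. Do not lean on the rack, and do not shove the pan: the dial gauge set up in the back of the pan must stay where it stands, as must the oil can and the micrometer case.

Things in the scene. Friction and masses are not known exactly. Their poses are not given: they have to be found in the camera images.
- rack: Low tool rack, fixed to the bench: slatted hardwood deck, 260 mm along x by 180 mm along y, on four corner legs 232 mm apart inside along x. Deck underside 42 mm above the bench; the turning tools on it reach 70 mm. Origin on the bench under the deck's middle. Its open front (mouth) is at its y = -90 mm, facing -y. Its x points away from the robot, within 0.15 rad.
- rack_mouth (a point): Middle of the mouth, at bench level. A loose steel drip pan (not measured, 1.5 kg) lies on the bench through the mouth, parallel to the rack within 0.03 rad, centred within 6 mm: 202 mm wide inside, floor 3 mm thick, side rims 3 mm thick, 14 mm high. Its front edge has no rim and sticks out 120 to 185 mm before the mouth. 12 N on a rim or the rib shifts pan and gauge.
- rack_middle (a point): Point on the bench under the deck's middle, 90 mm in from the mouth. A cross rib, 14 mm high, 3 mm thick, ends the pan's front bay: its front face is 270 mm behind the pan's front edge, 85 to 150 mm in from the mouth, different each time and not measured, so it must be felt. The gauge stands behind the rib, anywhere in the rear bay.
- rack_far (a point): Point on the bench inside the mouth's end farther from the robot (x = 101, y = -90 mm in the rack's frame). The dropped washer (not measured) is bronze, 30 mm across, 13 mm hole, 8 mm thick, 40 g. It lies flat on the pan floor, 0.5 to 5 mm in front of the rib, its centre 105 to 181 mm from the inside of the pan's rim nearer the robot; the strip along that rim is empty.
- rake: Swarf rake lying flat: steel bar 5 mm thick, 18 mm wide, underside all flat, 0.25 kg. On it a wooden grip 110 mm long, 24 mm wide, 5 to 30 mm above the underside. Origin in the underside below the grip's middle, z up. x runs to the working end: bar from x = -55 to 240 mm. There a tooth (x = 236 to 240 mm, 5 mm high) stands out to y = -41 mm; the bar's edge is at y = -9 mm.
- rake_tip (a point): Middle of the outer face of the rake's tooth, at x = 240, y = -22 mm in the rake's frame.
- rake_crook (a point): Where the centre of the washer lies, within about 5 mm, when it has been drawn back in the corner between the tooth and the bar: at x = 221, y = -25 mm in the rake's frame, level with the underside.
- tin: Parts tin, fixed: an open grey box 120 mm along x by 100 mm along y, 22 mm high, walls and floor 3 mm. Origin under its middle. Three square-headed screws lie along its -y side (y below -8 mm, up to 14 mm high); the rest is free.
- gauge: Dial gauge on a magnetic base 50 by 50 by 50 mm, 1 kg, standing loose in the rear bay of the drip pan; post and dial reach 155 mm. Origin under the middle of the base; where in the bay it stands differs.
- oilcan: Copper oil can, 68 mm across, 115 mm high, with a spout. Bystander. Origin under its middle.
- case: Dark wooden micrometer case, 56 mm by 120 mm, 39 mm high. Bystander. Origin under its middle.
Mind the look-alikes: they are no part of the job. What is meant by the tin is not turquoise, and is the smaller of those in its own colour.

How it is judged:
By the outcome, as a careful person would: the job done as asked, in the order asked, and still so for the second after the job is handed in, with the robot touching nothing.
It also fails if it takes over 72 s, if anything falls off the work surface, if the arm or the gripper's body presses on something with over 40 N, if the wrist force passes 120 N, or if a joint passes its speed limit or range.

## Working session

There is one attempt and no reset: what is moved stays moved. The work goes in short steps, Python scripts to look and compute and a tool call to move; the robot and the scene stay as the last step left them, time stands still between calls to the robot, and variables do not carry over. Pictures are saved under pics/ and viewed, at most 10 in all, crops included, and the job is handed in when it is done.

Besides the shell and the picture viewer there is one more tool, called after ">>>" by a JSON object that holds its "name" and its "arguments", one argument or row to a line. carry_out: Moves the arm, as the interface text tells. Its arguments: {"type":"object","properties":{"moves":{"type":"array","items":{"type":"array","items":{"type":"number"}}},"fingers":{"type":"number"},"force":{"type":"number"}},"required":["moves"]}

```bash
ls; mkdir -p pics; cat > h.py <<'E'
import numpy as np, cv2
from scipy.spatial.transform import Rotation as R
from bench import read_state, viewer, r
def cam(n): return viewer.camera(n)
def save(c,f): cv2.imwrite('pics/'+f, cv2.cvtColor(c['pixels'],cv2.COLOR_RGB2BGR))
def cloud(c):
    v,u=np.mgrid[0:480,0:640]; z=c['range_z']
    p=np.stack([(u-c['cx'])/c['fx']*z,(v-c['cy'])/c['fy']*z,z],-1)
    return p@R.from_quat(c['orientation']).as_matrix().T+np.array(c['xyz'])
def ray(c,u,v,h):
    d=R.from_quat(c['orientation']).as_matrix()@np.array([(u-c['cx'])/c['fx'],(v-c['cy'])/c['fy'],1])
    o=np.array(c['xyz']); return o+d*(h-o[2])/d[2]
E
python3 - <<'E'
from h import *
for n in('top','scene'):
    c=cam(n); save(c,n+'0.png'); np.savez('/tmp/'+n+'0.npz',**c); print(n,c['fx'],c['xyz'],c['orientation'])
s=read_state(); print({k:np.round(v,3) for k,v in s.items()}, r.finger_overhang)
E
```

```text
pics
top 542.890227043364 [ 0.36058579 -0.08274983  1.61210794] [ 0.71618505 -0.69622844  0.03044428 -0.03765745]
scene 507.6679003732658 [1.3955927  0.12712906 0.86990828] [ 0.56294262  0.71675368 -0.3227907  -0.2552762 ]
{'time': np.float64(0.1), 'joint_positions': array([-1.183,  0.333, -0.065,  1.461,  0.022,  1.35 , -0.088]), 'joint_vel': array([-0.002, -0.001,  0.002, -0.001,  0.001, -0.001,  0.001]), 'joint_torque': array([ 0.0000e+00, -6.2455e+01,  2.4000e-02, -3.9071e+01, -6.2000e-02,
        3.7000e-02,  0.0000e+00]), 'ee_pos': array([0.249, 0.573, 0.198]), 'eef_rot': array([ 0.204,  0.979, -0.001, -0.   ]), 'ft_force': array([ 0.373, -0.141,  0.344]), 'torque': array([ 0.015, -0.01 ,  0.001]), 'grip_force': np.float64(0.0), 'width': np.float64(0.087)} 0.014
```

View pics/top0.png

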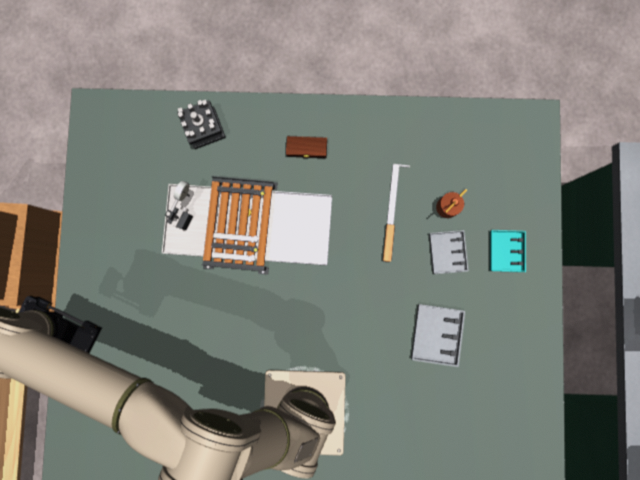

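View pics/scene0.png

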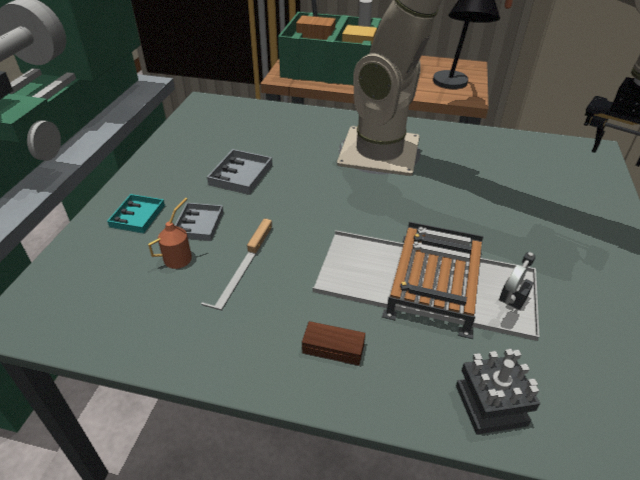

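The top view shows the rack at (240,222) with the pan through it and its mouth facing right (-y). The rake is at (394,213) with its grip at (389,243).

There are three tin candidates in the top view: small grey (448,252), large grey (438,335) and turquoise (507,251). The smaller grey one fits the description. I'll measure it and confirm in a crop.

```bash
python3 - <<'E'
from h import *
c=dict(np.load('/tmp/top0.npz')); P=cloud(c); im=c['pixels']; hsv=cv2.cvtColor(im,cv2.COLOR_RGB2HSV)
print('table z',np.median(P[300:330,200:260,2]))
def reg(name,m,x0,x1,y0,y1,h):
    k=np.zeros(m.shape,np.uint8); k[y0:y1,x0:x1]=m[y0:y1,x0:x1]*255
    cs,_=cv2.findContours(k,cv2.RETR_EXTERNAL,cv2.CHAIN_APPROX_NONE); q=max(cs,key=cv2.contourArea)[:,0,:]
    w=np.array([ray(c,u,v,h)[:2] for u,v in q]); rr=cv2.minAreaRect((w*1000).astype(np.float32)); 
    b=cv2.boxPoints(rr); print(name,'ctr',np.round(rr[0],1),'size',np.round(rr[1],1),'ang',round(rr[2],2),'z',np.round(np.percentile(P[k>0][:,2],[5,50,95]),3)); print(np.round(b,1).tolist())
    return w
g=(hsv[...,1]<40)&(hsv[...,2]>120)
reg('tinS',g,425,475,222,280,.022); reg('tinL',g,405,475,295,375,.022)
reg('panfront',g,272,340,180,275,.003)
reg('rakebar',g,380,415,155,240,.005)
ora=(hsv[...,0]<22)&(hsv[...,1]>110)&(hsv[...,2]>90)
reg('grip',ora,375,402,215,270,.030)
reg('can',ora,430,475,180,222,.1)
reg('case',ora|((hsv[...,0]<15)&(hsv[...,1]>100)),280,332,130,163,.039)
reg('deck',(P[...,2]>.035)&(P[...,2]<.1),200,280,170,280,.05)
a=im[150:285,155:345]; b=im[155:375,375:535]
cv2.imwrite('pics/crop1.png',cv2.cvtColor(cv2.resize(a,None,fx=4,fy=4,interpolation=2),cv2.COLOR_RGB2BGR))
cv2.imwrite('pics/crop2.png',cv2.cvtColor(cv2.resize(b,None,fx=2.6,fy=2.6,interpolation=2),cv2.COLOR_RGB2BGR))
E
```

```text
table z -0.0006593424037631967
tinS ctr [ 475.3 -414. ] size [169.6 143.9] ang 0.69 z [-0.005  0.001  0.019]
[[389.70001220703125, -343.1000061035156], [391.3999938964844, -487.0], [561.0, -485.0], [559.2000122070312, -341.1000061035156]]
tinL ctr [ 232.  -387.4] size [227.8 200.1] ang 0.89 z [-0.005  0.002  0.026]
[[116.5, -289.1000061035156], [119.5999984741211, -489.20001220703125], [347.3999938964844, -485.70001220703125], [344.29998779296875, -285.6000061035156]]
panfront ctr [535.6  12.1] size [282.2 201.2] ang 1.56 z [-0.005  0.001  0.009]
[[391.79998779296875, 108.9000015258789], [397.29998779296875, -92.30000305175781], [679.4000244140625, -84.5999984741211], [673.9000244140625, 116.5999984741211]]
rakebar ctr [ 633.  -259.7] size [254.8 102.3] ang 1.14 z [-0.006  0.     0.007]
[[504.6000061035156, -211.10000610351562], [506.6000061035156, -313.3999938964844], [761.4000244140625, -308.3999938964844], [759.2999877929688, -206.0]]
grip ctr [ 492.6 -232.8] size [ 23.5 103.9] ang 85.61 z [0.022 0.029 0.036]
[[439.8999938964844, -240.5], [543.5, -248.5], [545.2999877929688, -225.10000610351562], [441.70001220703125, -217.10000610351562]]
can ctr [ 601.8 -403.5] size [65.4 61.7] ang 0.52 z [0.073 0.087 0.147]
[[568.7999877929688, -372.8999938964844], [569.4000244140625, -434.6000061035156], [634.7999877929688, -434.0], [634.2000122070312, -372.29998779296875]]
case ctr [770.5  15.9] size [119.3  59.1] ang 88.75 z [0.027 0.038 0.044]
[[739.5999755859375, -43.099998474121094], [798.7000122070312, -44.400001525878906], [801.2999877929688, 74.9000015258789], [742.2000122070312, 76.19999694824219]]
deck ctr [537.6 207. ] size [184.3 263.4] ang 86.29 z [0.043 0.053 0.068]
[[400.20001220703125, 123.5], [663.0999755859375, 106.5], [675.0, 290.3999938964844], [412.20001220703125, 307.3999938964844]]
```

View pics/crop1.png

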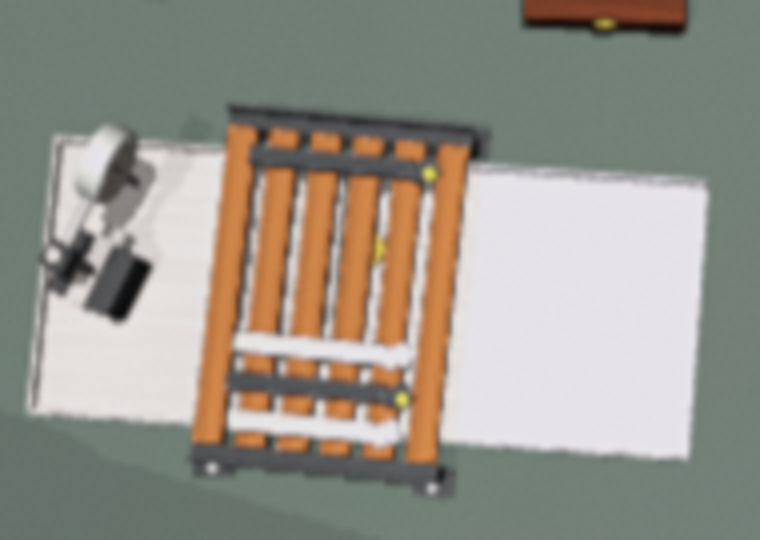

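View pics/crop2.png

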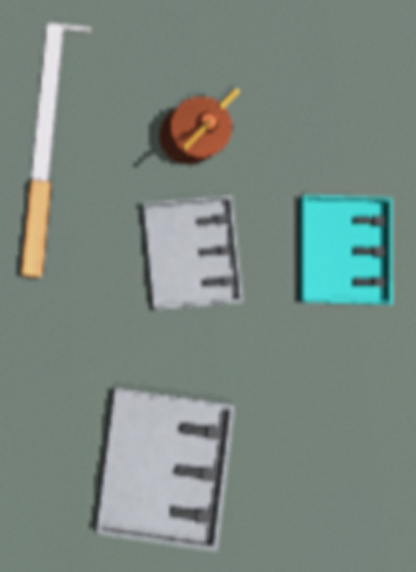

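Crop 1 shows the pan front edge running from crop (708,180) to (688,460). A bronze glint between the slats at crop (378,250), top px (249.5,212.5), is probably the washer. Crop 2 confirms the smaller grey tin at crop (190,253), with the larger grey one at (165,467) and the turquoise one at (345,248). The rake tooth is at (70,27). My grey masks leaked into the bench, so I'm tightening them.

```bash
python3 - <<'E'
from h import *
c=dict(np.load('/tmp/top0.npz')); P=cloud(c); im=c['pixels']; hsv=cv2.cvtColor(im,cv2.COLOR_RGB2HSV)
for n,(u,v) in dict(tin=(440,255),pan=(300,230),bar=(393,195),bench=(350,300),glint=(249,212)).items(): print(n,im[v,u],hsv[v,u])
V=im.min(2).astype(int)
def reg(name,m,x0,x1,y0,y1,h):
    k=np.zeros(m.shape,np.uint8); k[y0:y1,x0:x1]=m[y0:y1,x0:x1]*255
    cs,_=cv2.findContours(k,cv2.RETR_EXTERNAL,cv2.CHAIN_APPROX_NONE); q=max(cs,key=cv2.contourArea)[:,0,:]
    w=np.array([ray(c,u,v,h)[:2] for u,v in q])*1000; rr=cv2.minAreaRect(w.astype(np.float32))
    print(name,'ctr',np.round(rr[0],1),'size',np.round(rr[1],1),'ang',round(rr[2],2)); print(np.round(cv2.boxPoints(rr)).tolist()); return w
t=(V>133)
reg('tin',t,425,475,222,280,.015); reg('tinL',t,405,475,295,375,.015)
w=reg('pan',t,272,340,180,275,.003)
# front edge: min y per x-bin
xs=np.arange(430,650,6); e=np.array([(x,w[abs(w[:,0]-x)<4][:,1].min()) for x in xs if (abs(w[:,0]-x)<4).any()]); f=np.polyfit(e[:,0],e[:,1],1); print('front edge y=',f, 'resid',np.std(e[:,1]-np.polyval(f,e[:,0])))
for y in range(-70,90,25):
    s=w[abs(w[:,1]-y)<3][:,0]; print('pan x range at y',y,s.min().round(1),s.max().round(1))
b=reg('rake',t,380,415,155,240,.005)
ys=[(x,b[abs(b[:,0]-x)<4][:,1]) for x in range(560,740,20)]
ys=[(x,v.min().round(1),v.max().round(1)) for x,v in ys if len(v)]; print(ys,'xmax',b[:,0].max(),'ymin',b[:,1].min())
y=(hsv[...,0]>15)&(hsv[...,0]<33)&(hsv[...,1]>110)
vv,uu=np.nonzero(y[170:280,200:280]); 
for u,v in zip(uu+200,vv+170): print((u,v),im[v,u].tolist(),np.round(P[v,u],3).tolist(),np.round(ray(c,u,v,.011)*1000).tolist()[:2])
E
```

```text
tin [187 190 195] [109  10 195]
pan [229 227 231] [135   4 231]
bar [229 227 231] [135   4 231]
bench [114 128 120] [ 73  28 128]
glint [205 179  78] [ 24 158 205]
tin ctr [ 471.8 -414.4] size [121.6 101.6] ang 6.32
[[406.0, -371.0], [417.0, -472.0], [538.0, -458.0], [527.0, -357.0]]
tinL ctr [ 228.5 -385.7] size [135.6 163.7] ang 83.4
[[139.0, -444.0], [302.0, -462.0], [318.0, -328.0], [155.0, -309.0]]
pan ctr [533.6  29.1] size [181.9 214.4] ang 87.59
[[423.0, -57.0], [637.0, -66.0], [645.0, 115.0], [430.0, 125.0]]
front edge y= [ 4.87559836e-02 -8.35191015e+01] resid 18.731435449496733Traceback (most recent call last):
  File "<stdin>", line 16, in <module>
    return umr_minimum(a, axis, None, out, keepdims, initial, where)
ValueError: zero-size array to reduction operation minimum which has no identity
```

```bash
python3 - <<'E'
from h import *
c=dict(np.load('/tmp/top0.npz')); P=cloud(c); im=c['pixels']; hsv=cv2.cvtColor(im,cv2.COLOR_RGB2HSV)
V=im.min(2).astype(float)
def edge(line,thr): # subpixel last crossing of thr from the bright start
    i=np.nonzero((line[:-1]>=thr)&(line[1:]<thr))[0]
    return [k+(line[k]-thr)/(line[k]-line[k+1]) for k in i]
W=lambda u,v,h:ray(c,u,v,h)[:2]*1000
F=[]
for v in range(200,262,4):
    e=edge(V[v,290:345],172)
    if e: F.append(W(290+e[0],v,.003))
F=np.array(F); f=np.polyfit(F[:,0],F[:,1],1); print('front y=%.4f x %+.1f'%tuple(f),'res',np.std(F[:,1]-np.polyval(f,F[:,0])))
for u in range(280,326,9):
    a=edge(V[230:280,u],172); b=edge(V[170:230,u][::-1],172)
    print('col',u,'near',W(u,230+a[0],.003).round(1) if a else a,'far',W(u,229-b[0],.003).round(1) if b else b)
B=[]
for v in range(170,222,6):
    L=V[v,380:412]; k=np.nonzero(L>172)[0]
    if len(k): B.append((*W(380+k.mean(),v,.005),len(k)))
B=np.array(B); print('bar axis',B.round(1).tolist()); g=np.polyfit(B[:,0],B[:,1],1); print('bar slope',g)
k=np.zeros(V.shape,np.uint8); k[150:230,380:415]=(V[150:230,380:415]>150); vv,uu=np.nonzero(k); q=np.array([W(u,v,.005) for u,v in zip(uu,vv)]); print('xmax',q[:,0].max(),'tooth ymin',q[:,1].min())
y=(hsv[...,0]>18)&(hsv[...,0]<33)&(hsv[...,1]>90)&(im[...,0]>120)
y[:170]=0;y[280:]=0;y[:,:200]=0;y[:,280:]=0
n,l,st,ce=cv2.connectedComponentsWithStats(y.astype(np.uint8))
for i in range(1,n): u,v=ce[i]; print('yellow',st[i].tolist(),ce[i].round(1),'z',np.median(P[l==i][:,2]).round(3),W(u,v,.011).round(0))
E
```

```text
front y=-0.0439 x -36.3 res 0.1821124268625048
col 280 near [430.7  83.7] far [637.4  91.5]
col 289 near [429.3  56.9] far [639.2  64.5]
col 298 near [428.5  30.2] far [634.9  37.3]
col 307 near [427.1   3.4] far [634.1  10.2]
col 316 near [425.9 -23.3] far [634.5 -16.8]
col 325 near [425.6 -50. ] far [631.8 -43.9]
bar axis [[714.0, -253.5, 6.0], [695.6, -250.8, 6.0], [677.3, -249.6, 7.0], [659.0, -248.4, 6.0], [640.8, -245.8, 6.0], [622.6, -246.1, 6.0], [604.4, -243.4, 6.0], [586.3, -242.3, 7.0], [568.2, -241.1, 6.0]]
bar slope [-8.22190303e-02 -1.94087070e+02]
xmax 732.8413839798435 tooth ymin -293.81180431668764
yellow [261, 192, 4, 3, 10] [262.2 193. ] z 0.068 [632. 144.]
yellow [248, 209, 3, 7, 17] [249.  212.3] z 0.01 [573. 181.]
yellow [254, 248, 4, 4, 12] [255.3 249.5] z 0.067 [463. 157.]
```

The bronze glint lies at z = 0.010, at world (573,181) mm. That matches the washer, about 136 mm from the near rim. The pan front edge plus 270 mm puts the rib face near y = 208 at x = 573. The rake origin is about (494,-234), yaw -0.082. Next is the approach.

```bash
cat >> h.py <<'E'
def pose():
    s=read_state(); y=R.from_quat(s['eef_rot']).as_matrix()[:,1]
    return np.array(s['ee_pos'])*1000, np.degrees(np.arctan2(y[1],y[0])), s
def rows(legs,p=None,rot=None):
    """legs: (x,y,z mm, tool-y azimuth deg, n rows); prints rows in tool axes/units"""
    s=read_state(); p=np.array(s['ee_pos'])*1000 if p is None else p
    M=R.from_quat(s['eef_rot']); out=[]
    for x,y,z,yaw,n in legs:
        goal=np.array([x,y,z]); a=np.radians(yaw); G=R.from_matrix(np.array([[-np.sin(a)*-1*-1,np.cos(a),0],[np.cos(a),np.sin(a),0],[0,0,-1]]))
        yv=M.as_matrix()[:,1]; d=(yaw-np.degrees(np.arctan2(yv[1],yv[0])))
        for i in range(n,0,-1):
            sh=M.inv().apply((goal-p)/i)/40
            y0=M.as_matrix()[:,1]; rem=yaw-np.degrees(np.arctan2(y0[1],y0[0])); rem-=360*round(rem/360) if abs(rem)>180 else 0
            T=G if i==1 else R.from_rotvec([0,0,np.radians(rem/i)])*M
            rv=np.degrees((M.inv()*T).as_rotvec())/8
            row=np.round(np.r_[sh,rv],2); out.append(row.tolist())
            p=p+M.apply(row[:3])*40; M=M*R.from_rotvec(np.radians(row[3:]*8))
    print(str(out).replace(' ','').replace('-0.0,','0.0,')); print('max',np.abs(out).max(0))
E
python3 - <<'E'
from h import *
a=np.radians(66.4);print(pose()[:2]); 
rows([(455,200,200,0,10),(494,-234,130,-94.7,12)])
E
```

```text
(array([249.44248461, 572.67975343, 197.94932902]), np.float64(66.46571122624331))
[[-0.84,-0.65,0.0,0.0,0.0,0.83],[-0.91,-0.55,0.0,0.0,0.0,0.83],[-0.97,-0.44,-0.01,0.0,0.0,0.83],[-1.01,-0.32,0.0,0.0,0.0,0.83],[-1.05,-0.2,-0.01,0.0,0.0,0.83],[-1.06,-0.08,0.0,0.0,0.0,0.83],[-1.06,0.04,-0.01,0.0,0.0,0.83],[-1.05,0.17,0.0,0.0,0.0,0.83],[-1.03,0.28,-0.01,0.0,0.0,0.83],[-0.99,0.41,0.0,0.0,0.01,0.84],[-0.9,0.08,0.15,0.0,0.0,0.99],[-0.88,0.21,0.14,0.0,0.0,0.99],[-0.85,0.32,0.15,0.0,0.0,0.99],[-0.8,0.44,0.14,0.0,0.0,0.99],[-0.73,0.54,0.15,0.0,0.0,0.98],[-0.65,0.64,0.14,0.0,0.0,0.99],[-0.55,0.72,0.15,0.0,0.0,0.98],[-0.45,0.79,0.14,0.0,0.0,0.99],[-0.33,0.84,0.15,0.0,0.0,0.98],[-0.22,0.88,0.14,0.0,0.0,0.99],[-0.09,0.9,0.15,0.0,0.0,0.98],[0.04,0.91,0.14,0.0,0.0,0.99]]
max [1.06 0.91 0.15 0.   0.01 0.99]
```

>>> {"name": "carry_out", "arguments": {
  "moves": [
    [-0.8,-0.6,0,0,0,0.8],
    [-0.9,-0.55,0,0,0,0.85],
    [-0.95,-0.45,0,0,0,0.85],
    [-1,-0.3,0,0,0,0.8],
    [-1,-0.2,0,0,0,0.85],
    [-1,-0.1,0,0,0,0.8],
    [-1,0.05,0,0,0,0.85],
    [-1,0.15,0,0,0,0.8],
    [-1,0.3,0,0,0,0.85],
    [-1,0.4,0,0,0,0.85]
  ]
}}

```text
time: 1.35
ee_pos: [0.4495, 0.211, 0.1984]
eef_rot: [0.708, 0.706, -0.0, -0.0]
ft_force: [0.9, 0.2, 0.7]
width: 0.087
grip_force: 0.0
```

```bash
python3 - <<'E'
from h import *
print(pose()[:2]); 
rows([(494,-234,130,-94.7,13)])
E
```

```text
(array([449.5230512 , 211.00827419, 198.44676148]), np.float64(-0.14847326501203317))
[[-0.86,0.09,0.13,0.0,0.0,0.91],[-0.84,0.2,0.13,0.0,0.0,0.91],[-0.81,0.3,0.13,0.0,0.0,0.91],[-0.76,0.4,0.13,0.0,0.0,0.91],[-0.7,0.49,0.13,0.0,0.0,0.91],[-0.64,0.58,0.13,0.0,0.0,0.91],[-0.56,0.65,0.13,0.0,0.0,0.91],[-0.47,0.72,0.13,0.0,0.0,0.91],[-0.38,0.77,0.13,0.0,0.0,0.91],[-0.27,0.81,0.14,0.0,0.0,0.91],[-0.17,0.84,0.13,0.0,0.0,0.91],[-0.06,0.86,0.14,0.0,0.0,0.9],[0.05,0.86,0.13,0.0,0.0,0.91]]
max [0.86 0.86 0.14 0.   0.   0.91]
```

>>> {"name": "carry_out", "arguments": {
  "moves": [
    [-0.86,0.09,0.13,0,0,0.9],
    [-0.84,0.2,0.13,0,0,0.9],
    [-0.8,0.3,0.13,0,0,0.9],
    [-0.76,0.4,0.13,0,0,0.9],
    [-0.7,0.5,0.13,0,0,0.9],
    [-0.64,0.58,0.13,0,0,0.9],
    [-0.56,0.65,0.13,0,0,0.9],
    [-0.47,0.72,0.13,0,0,0.9],
    [-0.38,0.77,0.13,0,0,0.9],
    [-0.27,0.8,0.14,0,0,0.9],
    [-0.17,0.84,0.13,0,0,0.9],
    [-0.06,0.86,0.14,0,0,0.9],
    [0.05,0.86,0.13,0,0,0.9],
    [0,0,0,0,0,0],
    [0,0,0,0,0,0]
  ]
}}

```text
time: 3.22
ee_pos: [0.4991, -0.2309, 0.1299]
eef_rot: [1.0, -0.03, -0.0, -0.0]
ft_force: [-0.5, -0.0, -0.4]
width: 0.0873
grip_force: 0.0
```

```bash
python3 - <<'E'
from h import *
print(pose()[:2]); 
rows([(494,-234,50,-94.7,3),(494,-234,17,-94.7,3)])
E
```

```text
(array([ 499.14997808, -230.91874862,  129.9044768 ]), np.float64(-93.46036081881496))
[[-0.04,0.03,0.67,0.0,0.0,0.05],[-0.04,0.03,0.66,0.0,0.0,0.05],[-0.04,0.03,0.67,0.0,0.01,0.05],[0.0,0.0,0.27,0.0,0.0,0.0],[0.0,0.0,0.28,0.0,0.0,0.0],[0.0,0.0,0.27,0.0,0.0,0.0]]
max [0.04 0.03 0.67 0.   0.01 0.05]
```

>>> {"name": "carry_out", "arguments": {
  "moves": [
    [-0.04,0.03,0.67,0,0,0.05],
    [-0.04,0.03,0.66,0,0,0.05],
    [-0.04,0.03,0.67,0,0,0.05],
    [0,0,0.27,0,0,0],
    [0,0,0.28,0,0,0],
    [0,0,0.25,0,0,0],
    [0,0,0,0,0,0]
  ]
}}

```text
time: 4.1
ee_pos: [0.4941, -0.2346, 0.0179]
eef_rot: [0.999, -0.041, -0.0, -0.0]
ft_force: [-0.4, -0.4, -0.3]
width: 0.087
grip_force: 0.0
```

>>> {"name": "carry_out", "arguments": {
  "moves": [
    [0,0,0,0,0,0],
    [0,0,0,0,0,0],
    [0,0,0,0,0,0],
    [0,0,0,0,0,0],
    [0,0,0,0,0,0],
    [0,0,0,0,0,0]
  ],
  "fingers": 0,
  "force": 60
}}

```text
time: 4.85
ee_pos: [0.4943, -0.2348, 0.0182]
eef_rot: [0.999, -0.041, 0.0, -0.0]
ft_force: [0.5, 0.7, 0.2]
width: 0.0352
grip_force: 0.0
```

```bash
python3 - <<'E'
from h import *
p,y,s=pose();print(p,y,s['width'],s['grip_force'],s['ft_force'])
E
```

```text
[ 494.25260933 -234.81041684   18.21566667] -94.73707713607735 0.035183995396082426 0.0 [0.48777924 0.6826079  0.19988679]
```

>>> {"name": "carry_out", "arguments": {
  "moves": [
    [0,0,0,0,0,0],
    [0,0,0,0,0,0],
    [0,0,0,0,0,0],
    [0,0,0,0,0,0],
    [0,0,-0.3,0,0,0],
    [0,0,-0.5,0,0,0],
    [0,0,-0.4,0,0,0],
    [0,0,0,0,0,0]
  ]
}}

```text
time: 5.85
ee_pos: [0.4952, -0.2351, 0.0677]
eef_rot: [0.999, -0.041, 0.001, 0.0]
ft_force: [0.3, 0.4, -0.6]
width: 0.0005
grip_force: 0.0
```

```bash
python3 - <<'E'
from h import *
p,y,s=pose();print(p,y,s['width'],s['grip_force'],s['ft_force'],s['torque'])
rows([(458,-160,66,-2.4,13)])
E
```

```text
[ 495.21806755 -235.08976435   67.68522858] -94.73122606552717 0.0005336983098940802 0.0 [ 0.25766416  0.36190938 -0.64249703] [0.02025897 0.11235605 0.0265852 ]
[[-0.08,-0.14,0.0,0.0,0.0,-0.89],[-0.07,-0.15,0.0,0.0,0.0,-0.89],[-0.05,-0.15,0.0,0.0,0.0,-0.89],[-0.03,-0.16,0.0,0.0,0.0,-0.89],[-0.01,-0.16,0.0,0.0,0.0,-0.89],[0.01,-0.16,0.0,0.0,0.0,-0.89],[0.03,-0.16,0.01,0.0,0.0,-0.89],[0.05,-0.15,0.0,0.0,0.0,-0.89],[0.07,-0.14,0.01,0.0,0.0,-0.88],[0.09,-0.13,0.0,0.0,0.0,-0.89],[0.11,-0.12,0.01,0.0,0.0,-0.88],[0.12,-0.11,0.0,0.0,0.0,-0.89],[0.13,-0.1,0.01,0.02,0.0,-0.88]]
max [0.13 0.16 0.01 0.02 0.   0.89]
```

The fingers closed on nothing, so I'll look at where the rake is.

```bash
python3 - <<'E'
from h import *
a=cam('scene'); t=cam('top'); np.savez('/tmp/top1.npz',**t); np.savez('/tmp/sc1.npz',**a)
i=np.hstack([cv2.resize(a['pixels'][170:370,130:330],(400,400)),cv2.resize(t['pixels'][130:330,330:530],(400,400))])
cv2.imwrite('pics/miss.png',cv2.cvtColor(i,cv2.COLOR_RGB2BGR))
P=cloud(a); hsv=cv2.cvtColor(a['pixels'],cv2.COLOR_RGB2HSV)
m=(hsv[...,0]>8)&(hsv[...,0]<25)&(hsv[...,1]>80)&(hsv[...,2]>120); m[:, :235]=0; m[:,285:]=0; m[:200]=0; m[265:]=0
q=P[m]*1000; print(m.sum(),q.mean(0),q.min(0),q.max(0))
E
```

```text
85 [ 510.8283115  -234.19847936   28.9236758 ] [ 420.73462421 -260.9780172    -0.8007458 ] [ 550.65270579 -218.37461352   33.9734069 ]
```

View pics/miss.png

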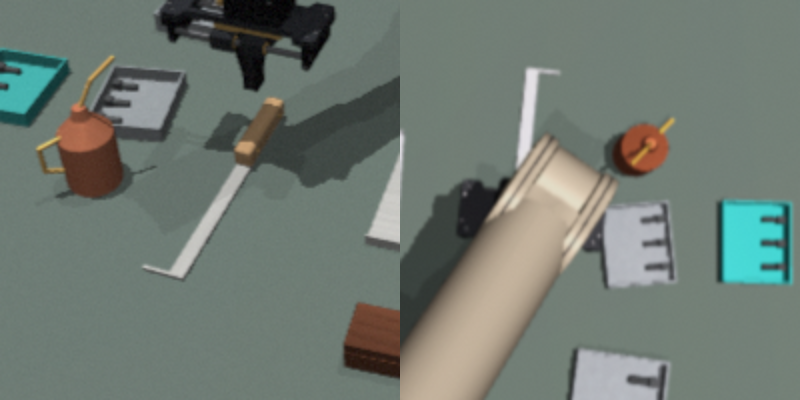

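The rake is still on the bench with its grip at pic (260,130), apparently unmoved. The closed fingers at (250,75) look further back. I'll measure both.

```bash
python3 - <<'E'
from h import *
a=dict(np.load('/tmp/sc1.npz')); P=cloud(a)*1000
m=np.zeros((480,640),bool); m[170:216,240:275]=1
q=P[m]; q=q[(q[:,2]>48)&(q[:,2]<100)]
for z in range(50,100,10):
    k=q[(q[:,2]>=z)&(q[:,2]<z+10)]; print(z,len(k),np.median(k,0).round(1) if len(k) else '',k.min(0).round() if len(k) else '',k.max(0).round() if len(k) else '')
m=np.zeros((480,640),bool); m[205:260,240:280]=1; k=P[m]; k=k[(k[:,2]>20)&(k[:,2]<40)]; print('grip pts',len(k),np.percentile(k,[3,50,97],axis=0).round(1))
for n in('top0','top1'):
    c=dict(np.load(f'/tmp/{n}.npz')); V=c['pixels'].min(2)
    for v in (168,180,192,204): u=np.nonzero(V[v,380:412]>172)[0]+380; print(n,v,u, (ray(c,u.mean(),v,.005)*1000).round(1) if len(u) else '')
    kk=np.argwhere(V[150:190,380:415]>160); print('top row',kk[:,0].min()+150)
s=read_state(); print(s['joint_positions'],s['width'])
E
```

```text
50 0   
60 0   
70 0   
80 0   
90 27 [ 505.6 -231.    96.1] [ 486. -243.   92.] [ 509. -224.  100.]
grip pts 324 [[ 447.7 -243.7   21.5]
 [ 502.6 -229.6   29.5]
 [ 550.3 -217.8   32.9]]
top0 168 [393 394 395 396 397 398] [ 720.1 -253.4    5. ]
top0 180 [392 393 394 395 396 397] [ 683.4 -251.     5. ]
top0 192 [390 391 392 393 394 395 396] [ 646.9 -247.2    5. ]
top0 204 [389 390 391 392 393 394 395] [ 610.5 -244.8    5. ]
top row 164
top1 168 [393 394 395 396 397 398] [ 720.1 -253.4    5. ]
top1 180 [392 393 394 395 396 397] [ 683.4 -251.     5. ]
top1 192 [390 391 392 393 394 395 396] [ 646.9 -247.2    5. ]
top1 204 [389 390 391 392 393 394] [ 610.5 -243.3    5. ]
top row 164
[-0.26756457  0.3370248   0.7418483   1.85651712 -0.26137787  1.04737944
 -1.07477801] 0.00043209303159367796
```

```bash
python3 - <<'E'
from h import *
a=dict(np.load('/tmp/sc1.npz')); P=cloud(a)*1000
for v in range(186,226,3): print(v,[(P[v,u].round().astype(int).tolist(),int(a['pixels'][v,u].sum())) for u in (251,255,259)])
print(dir(r), r.finger_overhang)
s=read_state(); print(s['ee_pos'],s['time'])
E
```

```text
186 [([504, -240, 175], 118), ([523, -222, 192], 180), ([520, -214, 191], 178)]
189 [([525, -232, 183], 83), ([527, -221, 186], 86), ([528, -211, 189], 74)]
192 [([534, -229, 182], 38), ([535, -219, 184], 74), ([535, -209, 186], 78)]
195 [([536, -229, 174], 45), ([536, -219, 176], 43), ([533, -211, 176], 37)]
198 [([509, -241, 144], 30), ([534, -221, 166], 54), ([537, -210, 170], 58)]
201 [([504, -244, 131], 51), ([505, -233, 134], 57), ([510, -221, 139], 27)]
204 [([505, -244, 123], 24), ([508, -233, 127], 32), ([507, -223, 128], 10)]
207 [([373, -300, 1], 149), ([505, -235, 115], 53), ([506, -224, 118], 18)]
210 [([389, -294, 4], 256), ([505, -235, 106], 53), ([502, -226, 106], 20)]
213 [([395, -293, -2], 260), ([506, -235, 98], 51), ([508, -225, 101], 82)]
216 [([408, -288, -1], 353), ([405, -278, -1], 355), ([407, -265, 3], 355)]
219 [([421, -284, 0], 357), ([424, -271, 5], 348), ([415, -263, -1], 356)]
222 [([434, -279, 1], 350), ([428, -270, -2], 354), ([425, -260, -2], 355)]
225 [([442, -276, -2], 351), ([444, -264, 2], 352), ([440, -255, 1], 299)]
['PlanningError', '__class__', '__delattr__', '__dict__', '__dir__', '__doc__', '__eq__', '__format__', '__ge__', '__getattribute__', '__getstate__', '__gt__', '__hash__', '__init__', '__init_subclass__', '__le__', '__lt__', '__module__', '__ne__', '__new__', '__reduce__', '__reduce_ex__', '__repr__', '__setattr__', '__sizeof__', '__str__', '__subclasshook__', '__weakref__', 'close_job', 'finger_overhang'] 0.014
[ 0.4942252  -0.23458261  0.06607638] 5.95
```

The point cloud shows the fingertips at about z = 93 mm while the TCP reads 66 mm. Described geometry would put them at 52, so the gripper sits about 40 mm higher than expected and closed above the grip. I'll reopen, descend partway and check the tip height before closing.

>>> {"name": "carry_out", "arguments": {
  "moves": [
    [0,0,0,0,0,0],
    [0,0,0,0,0,0],
    [0,0,0,0,0,0],
    [0,0,0,0,0,0],
    [0,0,0,0,0,0],
    [0,0,0,0,0,0],
    [0,0,0,0,0,0],
    [0,0,0,0,0,0],
    [0,0,0,0,0,0],
    [0,0,0.5,0,0,0],
    [0,0,0.5,0,0,0],
    [0,0,0.4,0,0,0],
    [0,0,0,0,0,0]
  ],
  "fingers": 60
}}

```text
time: 7.58
ee_pos: [0.4932, -0.2346, 0.0089]
eef_rot: [0.999, -0.041, -0.001, -0.0]
ft_force: [-0.6, -0.5, -0.1]
width: 0.0599
grip_force: 0.0
```

```bash
python3 - <<'E'
from h import *
a=cam('scene'); P=cloud(a)*1000; im=a['pixels']; p,y,s=pose(); print(p,y,s['width'],s['ft_force'])
m=(im.sum(2)<110); m[:150]=0; m[260:]=0; m[:,:200]=0; m[:,300:]=0
m&=(P[...,0]>480)&(P[...,0]<520)&(P[...,2]>8)&(P[...,2]<110)
n,l,st,ce=cv2.connectedComponentsWithStats(m.astype(np.uint8))
for i in range(1,n):
    if st[i][4]>8: q=P[l==i]; print(st[i],q.min(0).round(),q.max(0).round(),np.median(q,0).round())
cv2.imwrite('pics/f.png',cv2.cvtColor(cv2.resize(im[150:270,190:330],None,fx=5,fy=5),cv2.COLOR_RGB2BGR))
E
```

```text
[ 493.80540944 -234.89731532    9.75382486] -94.75049577617595 0.05988921106847481 [-0.19691226  0.37477875 -0.88586415]
[242 205   4   3   9] [ 485. -271.   99.] [ 500. -266.  109.] [ 494. -268.  102.]
[239 211  10  19 121] [ 488. -279.   34.] [ 520. -261.  108.] [ 501. -268.   67.]
[269 221   6  15  77] [ 493. -205.   32.] [ 512. -189.   83.] [ 507. -197.   58.]
```

View pics/f.png

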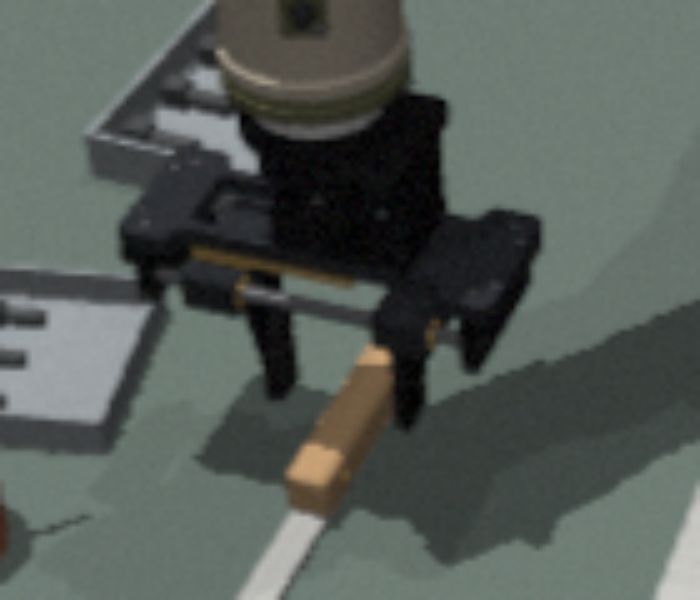

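The picture shows the fingers straddling the grip, with tips at pic (280,390) and (408,420). They measure z ≈ 33 with the TCP reading 9.5, so tip = TCP + 24. I need about 29 mm more descent, taken gently.

>>> {"name": "carry_out", "arguments": {
  "moves": [
    [0,0,0.2,0,0,0],
    [0,0,0.2,0,0,0],
    [0,0,0.15,0,0,0],
    [0,0,0.1,0,0,0],
    [0,0,0.05,0,0,0],
    [0,0,0,0,0,0]
  ]
}}

```text
time: 8.38
ee_pos: [0.4943, -0.2349, -0.0178]
eef_rot: [0.999, -0.041, 0.0, -0.0]
ft_force: [-0.7, -1.0, 0.0]
width: 0.0601
grip_force: 0.0
```

>>> {"name": "carry_out", "arguments": {
  "moves": [
    [0,0,0,0,0,0],
    [0,0,0,0,0,0],
    [0,0,0,0,0,0],
    [0,0,0,0,0,0],
    [0,0,0,0,0,0],
    [0,0,0,0,0,0],
    [0,0,0,0,0,0]
  ],
  "fingers": 0,
  "force": 60
}}

```text
time: 9.25
ee_pos: [0.4943, -0.2346, -0.0178]
eef_rot: [0.999, -0.041, 0.0, -0.0]
ft_force: [-0.4, 1.6, 2.0]
width: 0.0236
grip_force: 60.0
```

Gripped at 24 mm and 60 N. I'll lift and swing.

>>> {"name": "carry_out", "arguments": {
  "moves": [
    [0,0,-0.4,0,0,0],
    [0,0,-0.5,0,0,0],
    [0,0,-0.4,0,0,0],
    [0,0,0,0,0,0]
  ]
}}

```text
time: 9.75
ee_pos: [0.4954, -0.2352, 0.036]
eef_rot: [0.999, -0.041, 0.002, 0.0]
ft_force: [-0.0, -0.4, -3.0]
width: 0.0237
grip_force: 60.0
```

```bash
python3 - <<'E'
from h import *
p,y,s=pose();print(p,y,s['width'],s['grip_force'],s['ft_force'],s['torque'])
rows([(458,-160,34,-2.4,13)])
E
```

```text
[ 495.41421081 -235.15825217   36.00254578] -94.73536753587929 0.023652926569728127 59.991623908281326 [-0.04801321 -0.38694316 -2.96909782] [-0.04664126  0.24074163  0.03298687]
[[-0.08,-0.14,0.0,0.0,0.0,-0.89],[-0.07,-0.15,0.0,0.0,0.0,-0.89],[-0.05,-0.15,0.0,0.0,0.0,-0.89],[-0.03,-0.16,0.0,0.0,0.0,-0.89],[-0.01,-0.16,0.01,0.0,0.0,-0.89],[0.01,-0.16,0.0,0.0,0.0,-0.89],[0.03,-0.16,0.01,0.0,0.0,-0.89],[0.05,-0.15,0.0,0.0,0.0,-0.89],[0.07,-0.14,0.01,0.0,0.0,-0.88],[0.09,-0.14,0.0,0.0,0.0,-0.89],[0.11,-0.12,0.01,0.0,0.0,-0.88],[0.12,-0.11,0.0,0.0,0.0,-0.89],[0.13,-0.09,0.01,0.02,0.0,-0.88]]
max [0.13 0.16 0.01 0.02 0.   0.89]
```

>>> {"name": "carry_out", "arguments": {
  "moves": [
    [-0.08,-0.14,0,0,0,-0.89],
    [-0.07,-0.15,0,0,0,-0.89],
    [-0.05,-0.15,0,0,0,-0.89],
    [-0.03,-0.16,0,0,0,-0.89],
    [-0.01,-0.16,0,0,0,-0.89],
    [0.01,-0.16,0,0,0,-0.89],
    [0.03,-0.16,0,0,0,-0.89],
    [0.05,-0.15,0,0,0,-0.89],
    [0.07,-0.14,0,0,0,-0.88],
    [0.09,-0.14,0,0,0,-0.89],
    [0.11,-0.12,0,0,0,-0.88],
    [0.12,-0.11,0,0,0,-0.89],
    [0.13,-0.09,0,0,0,-0.88],
    [0,0,0,0,0,0],
    [0,0,0,0,0,0],
    [0,0,0,0,0,0]
  ]
}}

```text
time: 11.75
ee_pos: [0.457, -0.16, 0.0342]
eef_rot: [0.723, 0.691, -0.0, -0.0]
ft_force: [0.1, -0.1, -3.1]
width: 0.0236
grip_force: 60.0
```

```bash
python3 - <<'E'
from h import *
p,y,s=pose();print(p,y,R.from_quat(s['eef_rot']).as_matrix()[:,2].round(4),s['width'],s['ft_force'])
for n in('top','scene'):
    c=cam(n); np.savez(f'/tmp/{n}2.npz',**c); save(c,n+'2.png'); P=cloud(c)*1000; V=c['pixels'].min(2)
    # rake bar: over pan, height above ~25..70
    m=(V>120)&(P[...,2]>30)&(P[...,2]<75)&(P[...,1]>-110)&(P[...,1]<95)&(P[...,0]>430)&(P[...,0]<540)
    q=P[m]; print(n,m.sum())
    for y0 in range(-100,100,25):
        k=q[(q[:,1]>=y0)&(q[:,1]<y0+25)]
        if len(k)>3: print(y0,len(k),k.mean(0).round(1),k[:,0].min().round(),k[:,0].max().round())
    if len(q): print('tip',np.percentile(q[:,1],99),q[:,1].max())
E
```

```text
[ 456.96811044 -159.98452694   34.1504134 ] -2.52267593074866 [-1.e-04 -0.e+00 -1.e+00] 0.02355177640636154 [ 0.12796979 -0.06229727 -3.06459257]
top 406
-100 46 [458.9 -87.6  57.3] 451.0 465.0
-75 51 [459.6 -60.9  56.2] 452.0 470.0
-50 51 [462.1 -37.7  56.7] 452.0 470.0
-25 59 [462.8 -12.6  56.1] 454.0 472.0
0 53 [463.5  13.1  56.1] 456.0 474.0
25 55 [465.3  36.7  56.2] 456.0 473.0
50 64 [468.5  63.9  56.3] 458.0 503.0
75 23 [480.1  77.1  57.2] 457.0 507.0
tip 77.7166473323231 79.4693748715431
scene 284
-50 41 [463.3 -35.5  57.2] 452.0 474.0
-25 50 [463.9 -12.8  57. ] 455.0 475.0
0 52 [464.9  12.3  57.1] 453.0 479.0
25 53 [466.   37.5  56.9] 455.0 477.0
50 53 [466.7  62.7  56.6] 456.0 478.0
75 35 [482.8  78.6  56.5] 461.0 509.0
tip 80.90314429156118 81.79581690945403
```

View pics/scene2.png

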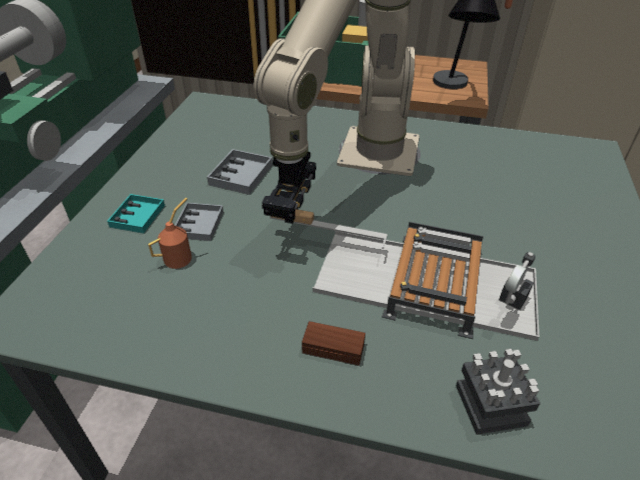

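The picture shows the rake held level over the pan's front, tooth at (385,240). The cloud gives it a top z of 57 and a tip y of 80, as expected. I'll shift 12 mm off the near rim and lower it to about 1 mm above the pan floor.

>>> {"name": "carry_out", "arguments": {
  "moves": [
    [0,0.3,0.3,0,0,0],
    [0,0,0.4,0,0,0],
    [0,0,0.3,0,0,0],
    [0,0,0.15,0,0,0],
    [0,0,0,0,0,0],
    [0,0,0,0,0,0]
  ]
}}

```text
time: 12.6
ee_pos: [0.4692, -0.1604, -0.0114]
eef_rot: [0.722, 0.692, 0.0, 0.0]
ft_force: [0.1, -0.1, -2.6]
width: 0.0234
grip_force: 60.0
```

```bash
python3 - <<'E'
from h import *
p,y,s=pose();print(p,y,s['ft_force'],s['torque'])
E
```

```text
[ 469.19745657 -160.38852221  -11.39541716] -2.424977912701026 [ 0.09443367 -0.06971772 -2.60280321] [-0.13737463  0.11050703 -0.01993384]
```

>>> {"name": "carry_out", "arguments": {
  "moves": [
    [0,0,0.05,0,0,0],
    [0.3,0,0,0,0,0],
    [0.4,0,0,0,0,0],
    [0.4,0,0,0,0,0],
    [0.4,0,0,0,0,0],
    [0.4,0,0,0,0,0],
    [0.4,0,0,0,0,0],
    [0.2,0,0,0,0,0],
    [0.15,0,0,0,0,0],
    [0.15,0,0,0,0,0],
    [0.1,0,0,0,0,0],
    [0,0,0,0,0,0],
    [0,0,0,0,0,0]
  ]
}}

```text
time: 14.22
ee_pos: [0.4738, -0.0446, -0.0138]
eef_rot: [0.722, 0.692, 0.0, 0.0]
ft_force: [-0.0, -0.0, -2.3]
width: 0.0236
grip_force: 60.0
```

```bash
python3 - <<'E'
from h import *
p,y,s=pose();print(p,y,s['ft_force'],s['torque'],'tip y',p[1]+240)
E
```

```text
[473.81870839 -44.63531378 -13.7648288 ] -2.4361545106445988 [-0.03512759 -0.04442913 -2.33225095] [-0.14211558  0.02243879 -0.0275073 ] tip y 195.36468621819873
```

>>> {"name": "carry_out", "arguments": {
  "moves": [
    [0.1,0,0,0,0,0],
    [0.1,0,0,0,0,0],
    [0.05,0,0,0,0,0],
    [0,0,0,0,0,0]
  ]
}}

```text
time: 14.72
ee_pos: [0.4743, -0.0341, -0.0138]
eef_rot: [0.722, 0.692, 0.0, -0.0]
ft_force: [0.4, 0.4, -2.3]
width: 0.0237
grip_force: 60.0
```

>>> {"name": "carry_out", "arguments": {
  "moves": [
    [0.03,0,0,0,0,0],
    [0.03,0,0,0,0,0]
  ]
}}

```text
time: 14.98
ee_pos: [0.4744, -0.032, -0.0138]
eef_rot: [0.722, 0.692, 0.0, -0.0]
ft_force: [0.5, -0.2, -2.6]
width: 0.0235
grip_force: 60.0
```

>>> {"name": "carry_out", "arguments": {
  "moves": [
    [0.03,0,0,0,0,0],
    [0.02,0,0,0,0,0]
  ]
}}

```text
time: 15.22
ee_pos: [0.4744, -0.0299, -0.0138]
eef_rot: [0.722, 0.692, 0.0, -0.0]
ft_force: [-0.0, -0.2, -2.1]
width: 0.0237
grip_force: 60.0
```

Tip at y ≈ 210 with no contact yet. Continuing in 1–2 mm steps.

>>> {"name": "carry_out", "arguments": {
  "moves": [
    [0.03,0,0,0,0,0],
    [0,0,0,0,0,0]
  ]
}}

```text
time: 15.48
ee_pos: [0.4745, -0.0286, -0.0138]
eef_rot: [0.722, 0.692, 0.0, -0.0]
ft_force: [-0.3, -0.9, -3.8]
width: 0.0236
grip_force: 60.0
```

>>> {"name": "carry_out", "arguments": {
  "moves": [
    [0.03,0,0,0,0,0],
    [0,0,0,0,0,0]
  ]
}}

```text
time: 15.72
ee_pos: [0.4746, -0.0275, -0.0138]
eef_rot: [0.722, 0.692, 0.0, -0.0]
ft_force: [0.2, 0.0, -2.4]
width: 0.0235
grip_force: 60.0
```

>>> {"name": "carry_out", "arguments": {
  "moves": [
    [0.03,0,0,0,0,0],
    [0,0,0,0,0,0]
  ]
}}

```text
time: 15.98
ee_pos: [0.4746, -0.0263, -0.0138]
eef_rot: [0.722, 0.692, 0.0, -0.0]
ft_force: [-0.4, 0.3, -2.6]
width: 0.0232
grip_force: 60.0
```

```bash
python3 - <<'E'
from h import *
p,y,s=pose();print(p,y,s['ft_force'],s['torque'],'tip y',p[1]+240)
E
```

```text
[474.57743561 -26.27109267 -13.78994188] -2.406499096961462 [-0.41605757  0.25552689 -2.61503365] [-0.18044548  0.11835384  0.00202654] tip y 213.7289073313775
```

>>> {"name": "carry_out", "arguments": {
  "moves": [
    [0.03,0,0,0,0,0],
    [0,0,0,0,0,0]
  ]
}}

```text
time: 16.23
ee_pos: [0.4744, -0.0261, -0.0138]
eef_rot: [0.722, 0.692, -0.0, 0.0]
ft_force: [-0.5, -5.7, -2.6]
width: 0.0235
grip_force: 60.0
```

>>> {"name": "carry_out", "arguments": {
  "moves": [
    [0.03,0,0,0,0,0],
    [0,0,0,0,0,0]
  ]
}}

```text
time: 16.48
ee_pos: [0.4742, -0.0261, -0.0139]
eef_rot: [0.722, 0.691, -0.001, 0.0]
ft_force: [-0.9, -9.5, -1.0]
width: 0.0236
grip_force: 60.0
```

Contact with the rib is felt at tip y ≈ 213.9, peaking at 9.5 N, under the limit. I'll back off about 1 mm clear and sweep sideways behind the washer.

>>> {"name": "carry_out", "arguments": {
  "moves": [
    [-0.075,0,0,0,0,0],
    [0,0.2,0,0,0,0],
    [0,0.2,0,0,0,0],
    [0,0.2,0,0,0,0],
    [0,0.15,0,0,0,0],
    [0,0,0,0,0,0]
  ]
}}

```text
time: 17.23
ee_pos: [0.505, -0.0282, -0.0138]
eef_rot: [0.722, 0.692, 0.0, 0.0]
ft_force: [-0.4, -0.3, -2.1]
width: 0.0235
grip_force: 60.0
```

>>> {"name": "carry_out", "arguments": {
  "moves": [
    [0,0.1,0,0,0,0],
    [0,0.1,0,0,0,0],
    [0,0,0,0,0,0]
  ]
}}

```text
time: 17.6
ee_pos: [0.5128, -0.0286, -0.0137]
eef_rot: [0.722, 0.692, 0.0, 0.0]
ft_force: [-0.2, -0.1, -2.8]
width: 0.0235
grip_force: 60.0
```

>>> {"name": "carry_out", "arguments": {
  "moves": [
    [0,0.1,0,0,0,0],
    [0,0.1,0,0,0,0],
    [0,0,0,0,0,0]
  ]
}}

```text
time: 17.98
ee_pos: [0.5209, -0.0289, -0.0138]
eef_rot: [0.722, 0.692, 0.0, 0.0]
ft_force: [0.0, 0.4, -1.8]
width: 0.0239
grip_force: 60.0
```

>>> {"name": "carry_out", "arguments": {
  "moves": [
    [0,0.1,0,0,0,0],
    [0,0.1,0,0,0,0],
    [0,0.1,0,0,0,0],
    [0,0,0,0,0,0]
  ]
}}

```text
time: 18.48
ee_pos: [0.5329, -0.0294, -0.0138]
eef_rot: [0.722, 0.692, 0.0, 0.0]
ft_force: [-0.2, 0.5, -2.2]
width: 0.0233
grip_force: 60.0
```

>>> {"name": "carry_out", "arguments": {
  "moves": [
    [0,0.1,0,0,0,0],
    [0,0.05,0,0,0,0],
    [0,0,0,0,0,0]
  ]
}}

```text
time: 18.85
ee_pos: [0.5387, -0.0297, -0.0138]
eef_rot: [0.722, 0.692, 0.0, 0.0]
ft_force: [0.3, 0.6, -3.2]
width: 0.0236
grip_force: 60.0
```

```bash
python3 - <<'E'
from h import *
p,y,s=pose();print(p,y,s['ft_force'])
c=cam('top'); im=c['pixels']; hsv=cv2.cvtColor(im,cv2.COLOR_RGB2HSV); P=cloud(c)*1000
y=(hsv[...,0]>15)&(hsv[...,0]<35)&(hsv[...,1]>80)&(P[...,2]<25)
y[:170]=0;y[280:]=0;y[:,:200]=0;y[:,300:]=0
n,l,st,ce=cv2.connectedComponentsWithStats(y.astype(np.uint8))
for i in range(1,n): print(st[i].tolist(),(ray(c,*ce[i],.011)*1000).round())
E
```

```text
[538.6653953  -29.7184563  -13.77198522] -2.4168033070419557 [ 0.33983498  0.61449119 -3.24472095]
[263, 194, 1, 2, 2] [628. 141.  11.]
[248, 208, 3, 8, 19] [574. 180.  11.]
[255, 251, 1, 1, 1] [458. 158.  11.]
[257, 250, 1, 1, 1] [461. 152.  11.]
```

The washer is still at (574,·), the tooth tip has passed behind it, and the bar is beside it. Drawing straight back.

>>> {"name": "carry_out", "arguments": {
  "moves": [
    [-0.1,0,0,0,0,0],
    [-0.2,0,0,0,0,0],
    [-0.3,0,0,0,0,0],
    [-0.3,0,0,0,0,0],
    [-0.3,0,0,0,0,0],
    [-0.3,0,0,0,0,0],
    [-0.3,0,0,0,0,0],
    [-0.3,0,0,0,0,0],
    [-0.3,0,0,0,0,0],
    [-0.3,0,0,0,0,0],
    [-0.3,0,0,0,0,0],
    [-0.3,0,0,0,0,0],
    [-0.3,0,0,0,0,0],
    [-0.3,0,0,0,0,0],
    [-0.2,0,0,0,0,0],
    [-0.1,0,0,0,0,0],
    [0,0,0,0,0,0],
    [0,0,0,0,0,0]
  ]
}}

```text
time: 21.15
ee_pos: [0.5315, -0.197, -0.0138]
eef_rot: [0.722, 0.692, 0.0, -0.0]
ft_force: [0.4, 0.6, -1.8]
width: 0.0237
grip_force: 60.0
```

```bash
cat >> h.py <<'E'
def washer(c,x0=200,x1=345):
    im=c['pixels']; hsv=cv2.cvtColor(im,cv2.COLOR_RGB2HSV); P=cloud(c)*1000
    y=(hsv[...,0]>15)&(hsv[...,0]<35)&(hsv[...,1]>80)&(P[...,2]<25)
    y[:170]=0;y[280:]=0;y[:,:x0]=0;y[:,x1:]=0
    n,l,st,ce=cv2.connectedComponentsWithStats(y.astype(np.uint8))
    for i in range(1,n):
        if st[i][4]>3:
            q=np.argwhere(l==i)[:,::-1].astype(np.float32); (u,v),rad=cv2.minEnclosingCircle(q)
            print(st[i].tolist(),(ray(c,u,v,.011)*1000).round(1),rad)
E
python3 - <<'E'
from h import *
p,y,s=pose();print(p,y,s['ft_force']); c=cam('top'); washer(c); np.savez('/tmp/top3.npz',**c); save(c,'top3.png')
E
```

```text
[ 531.49835814 -197.02814417  -13.83354301] -2.382345096437929 [ 0.44496052  0.55508065 -1.8268199 ]
[298, 211, 10, 9, 54] [569.  21.  11.] 4.644511699676514
```

The washer is out at (569,21) mm in the open front of the pan, about 27 mm across. I'll lift the rake and lay it back at its original spot.

>>> {"name": "carry_out", "arguments": {
  "moves": [
    [0,0,-0.3,0,0,0],
    [0,0,-0.5,0,0,0],
    [0,0,-0.5,0,0,0],
    [0,0,-0.1,0,0,0]
  ]
}}

```text
time: 21.7
ee_pos: [0.5326, -0.1977, 0.0441]
eef_rot: [0.722, 0.692, 0.001, 0.001]
ft_force: [-0.3, -0.3, -2.4]
width: 0.0237
grip_force: 60.0
```

```bash
python3 - <<'E'
from h import *
p,y,s=pose();print(p,y,s['ft_force'])
rows([(494,-225,42,-94,13)])
E
```

```text
[ 532.57697596 -197.73093539   44.14526458] -2.4112912162821583 [-0.25073127 -0.28283655 -2.44263669]
[[-0.06,-0.07,0.0,0.0,0.0,0.88],[-0.06,-0.06,0.0,0.0,0.0,0.88],[-0.07,-0.06,0.0,0.0,0.0,0.88],[-0.08,-0.05,0.01,0.0,0.0,0.88],[-0.08,-0.04,0.0,0.0,0.0,0.88],[-0.09,-0.03,0.01,0.0,0.0,0.88],[-0.09,-0.02,0.0,0.0,0.0,0.88],[-0.09,0.0,0.01,0.0,0.0,0.88],[-0.09,0.01,0.0,0.0,0.0,0.88],[-0.09,0.02,0.01,0.0,0.0,0.88],[-0.09,0.03,0.0,0.0,0.0,0.88],[-0.08,0.04,0.01,0.0,0.0,0.88],[-0.07,0.04,0.0,0.0,-0.02,0.89]]
max [0.09 0.07 0.01 0.   0.02 0.89]
```

>>> {"name": "carry_out", "arguments": {
  "moves": [
    [-0.06,-0.07,0,0,0,0.88],
    [-0.06,-0.06,0,0,0,0.88],
    [-0.07,-0.06,0,0,0,0.88],
    [-0.08,-0.05,0,0,0,0.88],
    [-0.08,-0.04,0,0,0,0.88],
    [-0.09,-0.03,0,0,0,0.88],
    [-0.09,-0.02,0,0,0,0.88],
    [-0.09,0,0,0,0,0.88],
    [-0.09,0.01,0,0,0,0.88],
    [-0.09,0.02,0,0,0,0.88],
    [-0.09,0.03,0,0,0,0.88],
    [-0.08,0.04,0,0,0,0.88],
    [-0.07,0.04,0,0,0,0.89],
    [0,0,0.3,0,0,0],
    [0,0,0.4,0,0,0],
    [0,0,0.4,0,0,0],
    [0,0,0.25,0,0,0],
    [0,0,0,0,0,0],
    [0,0,0,0,0,0]
  ]
}}

```text
time: 24.08
ee_pos: [0.4932, -0.225, -0.0115]
eef_rot: [0.999, -0.035, 0.0, 0.0]
ft_force: [-0.2, 0.2, -1.6]
width: 0.0237
grip_force: 60.0
```

```bash
python3 - <<'E'
from h import *
p,y,s=pose();print(p,y,s['ft_force'])
E
```

```text
[ 493.23119956 -224.95649545  -11.50038729] -94.01741631562575 [-0.225538    0.22389296 -1.6062964 ]
```

>>> {"name": "carry_out", "arguments": {
  "moves": [
    [0,0,0.08,0,0,0],
    [0,0,0.06,0,0,0],
    [0,0,0.02,0,0,0],
    [0,0,0,0,0,0]
  ]
}}

```text
time: 24.58
ee_pos: [0.4931, -0.2246, -0.0178]
eef_rot: [0.999, -0.035, 0.0, -0.0]
ft_force: [-2.2, 1.2, 5.3]
width: 0.0237
grip_force: 60.0
```

>>> {"name": "carry_out", "arguments": {
  "moves": [
    [0,0,0,0,0,0],
    [0,0,0,0,0,0],
    [0,0,0,0,0,0],
    [0,0,0,0,0,0],
    [0,0,0,0,0,0],
    [0,0,-0.3,0,0,0],
    [0,0,-0.6,0,0,0],
    [0,0,-0.9,0,0,0],
    [0,0,-0.6,0,0,0]
  ],
  "fingers": 60
}}

```text
time: 25.7
ee_pos: [0.4935, -0.2252, 0.0801]
eef_rot: [0.999, -0.035, 0.001, 0.0]
ft_force: [0.7, 0.3, -0.7]
width: 0.0602
grip_force: 0.0
```

```bash
python3 - <<'E'
from h import *
p,y,s=pose();print(p,y,s['width'],s['ft_force'])
c=cam('top'); washer(c); np.savez('/tmp/top4.npz',**c)
rows([(569,21,60,-2.4,12)])
E
```

```text
[ 493.45987339 -225.18792059   80.13867979] -94.04878894145438 0.06015316230002322 [ 0.71762513  0.3323932  -0.69083385]
[299, 211, 9, 9, 52] [569.3  19.6  11. ] 4.472236156463623
[[0.12,-0.52,0.05,0.0,0.0,-0.95],[0.19,-0.5,0.05,0.0,0.0,-0.96],[0.25,-0.48,0.05,0.0,0.0,-0.95],[0.31,-0.44,0.05,0.0,0.0,-0.96],[0.37,-0.39,0.05,0.0,0.0,-0.95],[0.42,-0.34,0.05,0.0,0.0,-0.96],[0.46,-0.28,0.05,0.0,0.0,-0.95],[0.49,-0.22,0.04,0.0,0.0,-0.96],[0.51,-0.15,0.05,0.0,0.0,-0.95],[0.53,-0.08,0.04,0.0,0.0,-0.96],[0.54,-0.01,0.05,0.0,0.0,-0.95],[0.53,0.06,0.04,0.04,0.0,-0.96]]
max [0.54 0.52 0.05 0.04 0.   0.96]
```

>>> {"name": "carry_out", "arguments": {
  "moves": [
    [0.12,-0.52,0.05,0,0,-0.95],
    [0.19,-0.5,0.05,0,0,-0.96],
    [0.25,-0.48,0.05,0,0,-0.95],
    [0.31,-0.44,0.05,0,0,-0.96],
    [0.37,-0.39,0.05,0,0,-0.95],
    [0.42,-0.34,0.05,0,0,-0.96],
    [0.46,-0.28,0.05,0,0,-0.95],
    [0.49,-0.22,0.04,0,0,-0.96],
    [0.51,-0.15,0.05,0,0,-0.95],
    [0.53,-0.08,0.04,0,0,-0.96],
    [0.54,-0.01,0.05,0,0,-0.95],
    [0.53,0.06,0.04,0,0,-0.96],
    [0,0,0,0,0,0],
    [0,0,0,0,0,0]
  ]
}}

```text
time: 27.5
ee_pos: [0.5668, 0.0209, 0.0553]
eef_rot: [0.723, 0.691, -0.0, 0.0]
ft_force: [-0.1, -0.8, 0.3]
width: 0.0602
grip_force: 0.0
```

```bash
python3 - <<'E'
from h import *
p,y,s=pose();print(p,y,s['width'],s['ft_force'])
rows([(569,20.5,-12,-2.4,3)])
E
```

```text
[566.80541258  20.94333788  55.29037891] -2.5426892890502146 0.060237103721944026 [-0.10783941 -0.84979685  0.32685318]
[[0.0,0.02,0.56,0.0,0.0,-0.01],[0.0,0.02,0.56,0.0,0.0,-0.0],[-0.01,0.02,0.56,0.0,0.0,-0.01]]
max [0.01 0.02 0.56 0.   0.   0.01]
```

>>> {"name": "carry_out", "arguments": {
  "moves": [
    [0,0.02,0.56,0,0,0],
    [0,0.02,0.56,0,0,0],
    [0,0.02,0.56,0,0,0],
    [0,0,0.1,0,0,0],
    [0,0,0,0,0,0],
    [0,0,0,0,0,0]
  ]
}}

```text
time: 28.25
ee_pos: [0.57, 0.0218, -0.0151]
eef_rot: [0.722, 0.692, 0.001, 0.0]
ft_force: [0.1, -0.4, 0.4]
width: 0.0597
grip_force: 0.0
```

>>> {"name": "carry_out", "arguments": {
  "moves": [
    [0,0,0.04,0,0,0],
    [0,0,0.04,0,0,0],
    [0,0,0,0,0,0]
  ]
}}

```text
time: 28.62
ee_pos: [0.5692, 0.0221, -0.0194]
eef_rot: [0.721, 0.693, -0.0, -0.0]
ft_force: [0.1, -0.2, -1.0]
width: 0.0601
grip_force: 0.0
```

>>> {"name": "carry_out", "arguments": {
  "moves": [
    [0,0,0.03,0,0,0],
    [0,0,0,0,0,0]
  ]
}}

```text
time: 28.88
ee_pos: [0.5694, 0.0221, -0.0204]
eef_rot: [0.721, 0.693, 0.0, -0.0]
ft_force: [-0.6, 0.3, 3.4]
width: 0.0597
grip_force: 1.7
```

The fingertips just touched the pan floor at 3.4 N. I'll raise them 1.5 mm and close.

>>> {"name": "carry_out", "arguments": {
  "moves": [
    [0,0,-0.04,0,0,0],
    [0,0,0,0,0,0],
    [0,0,0,0,0,0],
    [0,0,0,0,0,0],
    [0,0,0,0,0,0],
    [0,0,0,0,0,0],
    [0,0,0,0,0,0],
    [0,0,0,0,0,0]
  ],
  "fingers": 0,
  "force": 30
}}

```text
time: 29.88
ee_pos: [0.5693, 0.0221, -0.019]
eef_rot: [0.721, 0.693, 0.0, -0.0]
ft_force: [-0.7, 1.3, 0.3]
width: 0.0286
grip_force: 30.0
```

Washer gripped. Lift and carry it to the small grey tin, to the free +y side at (455,-392).

>>> {"name": "carry_out", "arguments": {
  "moves": [
    [0,0,-0.3,0,0,0],
    [0,0,-0.6,0,0,0],
    [0,0,-0.8,0,0,0],
    [0,0,-0.7,0,0,0],
    [0,0,0,0,0,0]
  ]
}}

```text
time: 30.5
ee_pos: [0.5711, 0.0222, 0.0801]
eef_rot: [0.721, 0.692, 0.002, 0.001]
ft_force: [0.1, -0.3, -1.2]
width: 0.0284
grip_force: 30.0
```

```bash
python3 - <<'E'
from h import *
p,y,s=pose();print(p,y,s['width'],s['grip_force'])
rows([(455,-392,72,6.6,13)])
E
```

```text
[571.07449478  22.15083375  80.07705147] -2.3481785681791383 0.02839392363356032 29.99996781349182
[[-0.8,-0.19,0.01,0.0,0.0,-0.09],[-0.8,-0.2,0.01,0.0,0.0,-0.09],[-0.8,-0.21,0.01,0.0,0.0,-0.09],[-0.8,-0.22,0.01,0.0,0.0,-0.08],[-0.8,-0.23,0.02,0.0,0.0,-0.09],[-0.79,-0.24,0.01,0.0,0.0,-0.08],[-0.79,-0.25,0.02,0.0,0.0,-0.09],[-0.79,-0.26,0.01,0.0,0.0,-0.08],[-0.78,-0.27,0.02,0.0,0.0,-0.09],[-0.78,-0.28,0.01,0.0,0.0,-0.08],[-0.78,-0.28,0.02,0.0,0.0,-0.09],[-0.77,-0.29,0.01,0.0,0.0,-0.08],[-0.77,-0.31,0.02,0.03,0.0,-0.09]]
max [0.8  0.31 0.02 0.03 0.   0.09]
```

>>> {"name": "carry_out", "arguments": {
  "moves": [
    [-0.4,-0.1,0,0,0,-0.09],
    [-0.8,-0.2,0,0,0,-0.09],
    [-0.8,-0.21,0,0,0,-0.09],
    [-0.8,-0.22,0,0,0,-0.09],
    [-0.8,-0.23,0,0,0,-0.09],
    [-0.8,-0.24,0,0,0,-0.09],
    [-0.8,-0.25,0,0,0,-0.09],
    [-0.8,-0.26,0,0,0,-0.09],
    [-0.8,-0.27,0,0,0,-0.08],
    [-0.8,-0.28,0,0,0,-0.08],
    [-0.8,-0.28,0,0,0,-0.08],
    [-0.8,-0.29,0,0,0,-0.08],
    [-0.8,-0.3,0,0,0,-0.08],
    [-0.3,-0.1,0,0,0,0],
    [0,0,0,0,0,0],
    [0,0,0,0,0,0]
  ]
}}

```text
time: 32.5
ee_pos: [0.4572, -0.3933, 0.0768]
eef_rot: [0.664, 0.747, 0.0, -0.0]
ft_force: [0.9, 1.3, -0.3]
width: 0.0283
grip_force: 30.0
```

```bash
python3 - <<'E'
from h import *
p,y,s=pose();print(p,y,s['width'],s['grip_force'])
rows([(455,-392,5,6.6,3),(455,-392,-15,6.6,3)])
E
```

```text
[ 457.17670614 -393.3456864    76.76068176] 6.712072674091585 0.028338427827083523 29.999932050704956
[[0.01,-0.02,0.6,0.0,0.0,0.0],[0.01,-0.02,0.6,0.0,0.0,0.01],[0.02,-0.01,0.59,0.0,-0.01,0.0],[0.0,0.0,0.17,0.0,0.0,0.0],[0.0,0.0,0.17,0.0,0.0,0.0],[0.0,0.0,0.16,0.0,0.0,0.0]]
max [0.02 0.02 0.6  0.   0.01 0.01]
```

>>> {"name": "carry_out", "arguments": {
  "moves": [
    [0,-0.02,0.6,0,0,0],
    [0.02,-0.02,0.6,0,0,0],
    [0.02,0,0.6,0,0,0],
    [0,0,0.15,0,0,0],
    [0,0,0.15,0,0,0],
    [0,0,0.12,0,0,0],
    [0,0,0.08,0,0,0],
    [0,0,0,0,0,0]
  ]
}}

```text
time: 33.5
ee_pos: [0.4546, -0.3936, -0.0149]
eef_rot: [0.665, 0.747, 0.0, 0.0]
ft_force: [-1.1, -0.0, 0.6]
width: 0.0282
grip_force: 30.0
```

>>> {"name": "carry_out", "arguments": {
  "moves": [
    [0,0,0.05,0,0,0],
    [0,0,0.02,0,0,0],
    [0,0,0,0,0,0]
  ]
}}

```text
time: 33.88
ee_pos: [0.4546, -0.3935, -0.0178]
eef_rot: [0.665, 0.747, 0.0, -0.0]
ft_force: [1.0, 0.1, -0.9]
width: 0.0285
grip_force: 30.0
```

>>> {"name": "carry_out", "arguments": {
  "moves": [
    [0,0,0,0,0,0],
    [0,0,0,0,0,0],
    [0,0,0,0,0,0],
    [0,0,0,0,0,0],
    [0,0,-0.2,0,0,0],
    [0,0,-0.4,0,0,0],
    [0,0,-0.8,0,0,0],
    [0,0,-1,0,0,0],
    [0,0,-1,0,0,0],
    [-0.5,-1,-0.5,0,0,0],
    [0,-1,0,0,0,0],
    [0,-0.5,0,0,0,0],
    [0,0,0,0,0,0],
    [0,0,0,0,0,0]
  ],
  "fingers": 42
}}

```text
time: 35.62
ee_pos: [0.3593, -0.4242, 0.1382]
eef_rot: [0.664, 0.747, 0.0, 0.0]
ft_force: [0.2, 0.8, 0.3]
width: 0.0422
grip_force: 0.0
```

```bash
python3 - <<'E'
from h import *
p,y,s=pose();print(p,y,s['width'],s['ft_force'],s['time'])
a=cam('scene'); save(a,'end.png')
i=cam('top'); save(i,'endtop.png'); np.savez('/tmp/top5.npz',**i)
E
```

```text
[ 359.30347087 -424.16287755  138.24986634] 6.7390557805133575 0.04223433421100713 [0.16878317 0.8059676  0.33685926] 35.625
```

View pics/end.png

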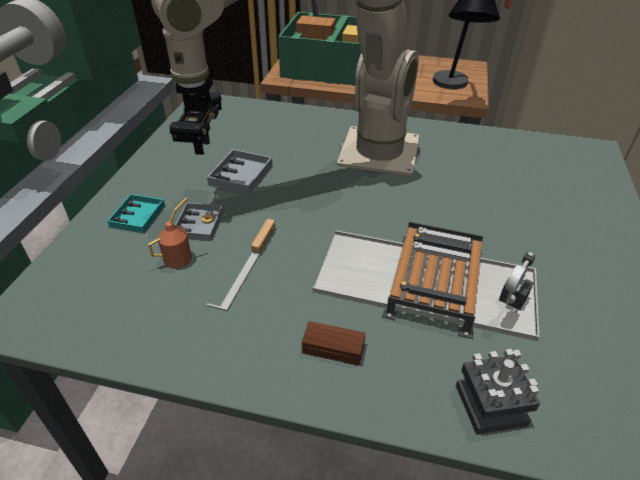

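```bash
python3 - <<'E'
from h import *
A=dict(np.load('/tmp/top0.npz'));B=dict(np.load('/tmp/top5.npz'))
V=lambda c:c['pixels'].min(2).astype(float)
def fr(c):
    F=[]
    for v in range(200,262,4):
        L=V(c)[v,290:345]; k=np.nonzero((L[:-1]>=172)&(L[1:]<172))[0]
        if len(k): k=k[0]; F.append(290+k+(L[k]-172)/(L[k]-L[k+1]))
    return np.array(F)
print('pan front shift px',np.mean(fr(B)-fr(A)))
d=np.abs(V(B)-V(A)); print('gauge diff',d[170:240,160:205].mean(),'can',d[180:222,430:475].mean(),'case',d[130:163,280:332].mean())
hsv=cv2.cvtColor(B['pixels'],cv2.COLOR_RGB2HSV); y=(hsv[...,0]>15)&(hsv[...,0]<35)&(hsv[...,1]>80); y[:225]=0;y[285:]=0;y[:,:425]=0;y[:,475:]=0
q=np.argwhere(y); print('washer in tin',len(q),(ray(B,q[:,1].mean(),q[:,0].mean(),.011)*1000).round() if len(q) else '')
E
```

```text
pan front shift px 0.012775104172977336
gauge diff 0.7085714285714285 can 0.7984126984126985 case 0.835081585081585
washer in tin 68 [ 453. -394.   11.]
```

The picture shows the washer in the small grey tin at (208,219), the rake flat on the bench at (245,265), and the pan, gauge, can and case unmoved. Handing in.

```bash
python3 -c "
from bench import r; print(r.close_job())"
```

```text
the job is handed in; nothing more can be done
None
```

The job is handed in at 35.6 s of 72 s: the washer is in the small grey tin, the rake is back on the bench clear of the rack and tin, and images show the pan, gauge, oil can and case unmoved; the judge returned no verdict.

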